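# Tap a tapered stirring shaft into its impeller and set it in the beaker

### The job

Make up the stirrer: stand the collared steel shaft lightly, tapered foot down, in the bore of the impeller's hub, let go of it while its collar still stands clear of the hub, then knock it home with light taps of the drift until the collar sits flush on the hub, never hammering hard, and stand the drift back upright on the bench. Then lift the stirrer by its shaft alone, so that only the grip of the taper carries the impeller, and set it gently down, upright, on the floor of the glass beaker. Leave the plain glass rod, timer, marker pen and stoppered flask where they are.

Things in the scene. Friction and masses are not known exactly. Their poses are not given: they have to be found in the camera images.
- shaft: Steel shaft, 190 mm, 0.2 kg; origin at its lower tip, z up. Tip 6.4 mm across, 8.7 mm at z 2 mm, then an even taper to 12.4 mm at z 32 mm; collar 23.6 mm across at z 32 to 38 mm; above it a 12 mm round rod. Starts upright in either hole of the stand, collar on its top (tip 14 mm above the bench). Grip it 20 to 45 mm below its top: clears the palm, and later the beaker's rim.
- collar (a point): Centre of the underside of the shaft's collar, the face that must end up on the hub; 32 mm above the tip, on the axis.
- shaft_top (a point): Centre of the flat upper end of the shaft, 12 mm across, which the drift strikes; 158 mm above collar.
- impeller: Steel impeller, 0.22 to 0.38 kg, loose on the bench, standing on six upright blades (58 mm across, 16 mm high). Origin: centre of its underside, z up. Middle: slit hub, 34 mm across, 36 mm high, bore open upward, 17 mm wide for 3 mm, then 14 mm, narrowing inside to fit the taper, and gives a little. Driven home, the taper holds against a pull of about 7 N or more.
- hub_mouth (a point): Centre of the hub's upper face, 36 mm above the impeller's underside, z up. Height of collar over it = gap left. Set in lightly, the shaft stops with 4 to 8 mm gap and stands alone. Then the push needed grows with depth to 11 to 20 N, varying with friction; a quick tap moves it in steps. Home: gap 0 (tip 4 mm above the impeller's underside), resistance rises steeply, no more movement.
- drift: Tapping drift: upright hand punch, 75 mm tall, 0.25 kg, standing on its white nylon striking face (30 mm across, z 0 to 20 mm); above it a steel grip 22 mm across with dark rings. Origin: centre of the face, z up. Grip it about 43 mm above the face, strike straight down. Over 40 N on the shaft is hammering hard: a push of 20 N is well inside, a blow at over 25 mm/s on a seated shaft is not.
- stand: Grey drilled plastic stand, fixed, 56 x 130 x 46 mm on a 64 x 138 mm foot 8 mm high; origin at the centre of its underside; the long side and the row of two holes (14.5 mm across, 70 mm apart, 38 mm deep) run along its y axis.
- plain_rod: Plain glass rod without a collar, 12 mm across, 180 mm long, standing in the stand's other hole; origin at its lower end. To be left alone.
- beaker: Clear glass beaker, 95 mm across outside, at least 74 mm free inside, 125 mm high, floor 3 mm thick; loose, 0.21 kg. Origin at the centre of its underside, z up. More than 60 N between impeller and beaker is too rough: lower the last bit at 15 mm/s or less.
- timer: White desk timer with three round buttons, 66 x 62 x 18 mm, lying on the bench; to be left alone.
- stoppered_flask: Small stoppered conical glass flask, 64 mm across, 121 mm high, standing on the bench; to be left alone.
- marker_pen: Marker pen, 135 mm long, 17 mm thick, lying on the bench; to be left alone.
There are look-alikes about, which are no part of the job. Leave any blue or orange look-alike of the shaft alone.

How it is judged:
By the outcome, as a careful person would: the job done as asked, in the order asked, and still so for the second after the job is handed in, with the robot touching nothing.
It also fails if it takes over 72 s, if anything falls off the work surface, if the arm or the gripper's body presses on something with over 40 N, if the wrist force passes 120 N, or if a joint passes its speed limit or range.

### The arm

A 7-joint arm with a two-finger parallel gripper is mounted at the origin on a cart in front of the work surface, level with it; the furniture and walls round the work are solid. World frame = base frame: x ahead of the robot, y to its left, z up, the work surface at z = 0. Lengths are in mm, angles in rad, forces in N, time in s.
With the tool pointing down it reaches from about 400 to 875 mm from the base axis. Payload 6.5 kg.
Tool frame: the origin (TCP) lies between the finger pads; the fingertips stand manip.tip_reach ahead of it and the grasp point (between the pads) lies 8 mm behind it (manip.tip_reach is the distance from the TCP to the fingertips, in mm); z points along the fingers, y is the direction in which the jaws open and shut (so a half turn about z gives the same grasp; the last joint's range is limited). The gripper opens to 85 mm and grips with 20 to 120 N. Pads are 22 mm wide; open, the fingers measure 114 mm over their backs; the gripper's body (76 mm by 85 mm) begins 54 mm behind the grasp point. The pads swing forward as they close: fully open they stand 13 mm farther back than shut.
Start: joints at [1.116, 0.536, -0.004, 1.538, 0.003, 1.067, -0.071], TCP at [246.396, -601.481, 242.29] pointing down, gripper open.
Joint ranges: [-2.7, 2.7], [-0.37, 2.16], [-1.27, 1.26], [0.24, 2.4], [-1.31, 4.45], [0.19, 1.91], [-2.76, 2.76]. Speed limits (rad/s): [2.39, 2.39, 3.14, 3.14, 3.14, 3.14, 3.14].

### API

Orientations are given as [roll, pitch, yaw] about the fixed x, y, z axes, in that order (R = Rz(yaw) Ry(pitch) Rx(roll)).
In Python, from cell import manip gives the robot as it stands. Calls block until the motion is done:
- manip.move_to(position, orientation): joint-space move of the TCP to a pose.
- manip.move_straight(position, rotation=None, velocity=150, guard=None): straight line of the TCP; rotation=None keeps the orientation; velocity is the mean speed in mm/s. With guard (N) it stops when the force on the tool has changed by that much, and returns True; else False.
- manip.movej(angles): joint-space move.
- manip.release() and manip.gripper_close(force=None): open the fingers fully, or close them until they stop; force is the grip in N (None keeps the last).
- manip.sleep(seconds).
- manip.solve_ik(position, orientation): joint angles nearest the present ones, or None.
- manip.get_state(): the state.
- manip.read_camera(name): name is "scene" or "top" or "wrist"; returns (picture, depth): 420x560x3 uint8, blue, green, red; 420x560 float32, mm along the optical axis (not along the pixel's ray), 0 where there is no reading.
- manip.camera_info(name): a dict with "fx", "fy", "cx", "cy" (pixels), "camera_from_world" (4x4, takes a point from world to camera coordinates). Camera axes: x right, y down, z forward; pixel columns grow to the right and rows downward; lengths in mm; the calibration is good to about 2 mm. A picture is of the moment at which its call begins: read the wrist's pose just before it. camera_info takes no time and is no camera call; for the wrist camera it gives the pose at the moment of the call.
A pose or a line that the arm cannot do raises manip.MotionError and nothing moves.
- manip.job_done(): hands the job in, once; it reports no verdict.
Trained networks look in the newest picture that a camera, given by its name, has taken for a name from the list of things; names that differ only in an ending like _2 or _b are one class to them, and where a whole thing is asked for, a point or a joint stands for the part that bears it (a point fixed in the world has none). Each returns a list of dicts, best first, with "confidence" (0 to 1); they miss things now and then, are a little off and sometimes report something else, mostly with a low value. They report only what shows in the picture. A call takes as long as a camera call. They do not tell look-alikes from the thing itself.
- manip.find_in(camera, query): "location" ([column, row] in pixels, amid what is visible of it).
- manip.mark_of(camera, query): "location" ([column, row] in pixels: a listed point, or the origin of a listed thing).
The state is a dict: "time": time; "joint_pos": joint angles; "joint_vel": joint speeds; "joint_efforts": joint torques, N m; "eef_pos": TCP position; "eef_rot": TCP orientation; "contact_force": force on the tool from outside, world axes, zero at the start; "torque": the same for the moment, N m; "width": opening from 0.0 (shut) to 1.0 (fully open).
Only numpy, scipy, OpenCV 4.12 (cv2) and the standard library are available. Lean on these libraries where they do the work, as an engineer would, in place of code of your own. Each camera call takes 0.05 s, during which the arm holds its last target.

## Working session

There is one attempt and no reset: what is moved stays moved. The work goes in short steps, each a Python script; the robot and the scene stay as the last script left them, time stands still between calls to the robot, and variables do not carry over. Pictures are saved under pics/ and viewed, and the job is handed in when it is done.

```bash
ls; mkdir -p pics; cat > h.py <<'E'
import numpy as np, cv2
from cell import manip
def snap(c,fn=None,s=1.0):
    im,d=manip.read_camera(c)
    if fn: cv2.imwrite('pics/'+fn,cv2.resize(im,None,fx=s,fy=s,interpolation=cv2.INTER_CUBIC) if s!=1 else im)
    return im,d
def ray(c,px,info=None):
    i=info or manip.camera_info(c); T=np.linalg.inv(np.array(i["camera_from_world"]))
    v=np.array([(px[0]-i["cx"])/i["fx"],(px[1]-i["cy"])/i["fy"],1.0])
    return T[:3,3],T[:3,:3]@v
def at_z(c,px,z,info=None):
    o,v=ray(c,px,info); return o+v*(z-o[2])/v[2]
def at_d(c,px,d,info=None):
    o,v=ray(c,px,info); return o+v*d
def proj(c,p,info=None):
    i=info or manip.camera_info(c); q=np.array(i["camera_from_world"])@np.r_[p,1]
    return np.array([q[0]/q[2]*i["fx"]+i["cx"],q[1]/q[2]*i["fy"]+i["cy"]])
E
python3 - <<'E'
from h import *
np.set_printoptions(precision=1,suppress=True)
print(manip.tip_reach, manip.get_state())
for c in("scene","top","wrist"):
    im,d=snap(c,f"a_{c}.png")
    i=manip.camera_info(c);print(c,i["fx"],np.linalg.inv(np.array(i["camera_from_world"])))
    for q in "shaft collar shaft_top impeller hub_mouth drift stand plain_rod beaker timer stoppered_flask marker_pen".split():
        r=manip.mark_of(c,q)
        for k in r[:3]: print(c,q,np.round(k["location"]),round(k["confidence"],2))
print(manip.get_state()["time"])
E
```

```text
pics
11.0 {'time': 0.0, 'joint_pos': array([ 1.1,  0.5, -0. ,  1.5,  0. ,  1.1, -0.1]), 'joint_vel': array([-0., -0.,  0.,  0., -0.,  0., -0.]), 'joint_efforts': array([  0. , -58.3,   1. , -25.9,   0. ,   0. ,  -0. ]), 'eef_pos': array([ 246.2, -600.9,  241.4]), 'eef_rot': array([-3.1,  0. ,  0.4]), 'contact_force': array([ 0.2, -0.1,  0.5]), 'torque': array([ 0.,  0., -0.]), 'width': 1.0017088979612396}
scene 534.5024780428672 [[   0.5   -0.4    0.8 -589.6]
 [  -0.8   -0.2    0.5 -782.8]
 [  -0.    -0.9   -0.4  746.8]
 [   0.     0.     0.     1. ]]
scene shaft [414. 275.] 0.79
scene shaft [390. 255.] 0.64
scene shaft [383. 267.] 0.57
scene collar [389. 252.] 0.85
scene collar [383. 262.] 0.83
scene collar [367. 246.] 0.78
scene shaft_top [371. 190.] 0.79
scene shaft_top [420. 208.] 0.78
scene shaft_top [393. 193.] 0.66
scene impeller [291. 247.] 0.48
scene hub_mouth [292. 238.] 0.76
scene hub_mouth [379. 259.] 0.65
scene hub_mouth [173. 231.] 0.55
scene drift [214. 249.] 0.75
scene drift [367. 270.] 0.48
scene stand [369. 272.] 0.63
scene stand [289. 237.] 0.44
scene plain_rod [35
[... 303 characters left out ...]
0.     0.     1. ]]
top shaft [398. 204.] 0.65
top shaft [368. 194.] 0.59
top shaft [348. 192.] 0.52
top collar [348. 189.] 0.68
top collar [400. 208.] 0.51
top collar [373. 216.] 0.49
top shaft_top [413. 198.] 0.64
top shaft_top [280. 221.] 0.61
top shaft_top [378. 182.] 0.58
top impeller [281. 219.] 0.6
top hub_mouth [278. 217.] 0.72
top drift [220. 252.] 0.64
top stand [360. 219.] 0.83
top plain_rod [344. 219.] 0.58
top beaker [188. 197.] 0.94
top timer [154. 248.] 0.62
top stoppered_flask [233. 158.] 0.93
top marker_pen [335. 274.] 0.71
wrist 366.8791370075534 [[   0.4   -0.9   -0.3  318. ]
 [  -0.9   -0.4   -0.1 -570.9]
 [  -0.     0.3   -1.   374.1]
 [   0.     0.     0.     1. ]]
1.95
```

```bash
python3 - <<'E'
import cv2
a=cv2.imread('pics/a_scene.png');b=cv2.imread('pics/a_top.png')
cv2.imwrite('pics/a_scene_c.png',cv2.resize(a[150:330,140:450],(800,465),interpolation=cv2.INTER_CUBIC))
cv2.imwrite('pics/a_top_c.png',cv2.resize(b[130:310,130:440],(800,465),interpolation=cv2.INTER_CUBIC))
E
```

```text
(no output)
```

View pics/a_scene_c.png

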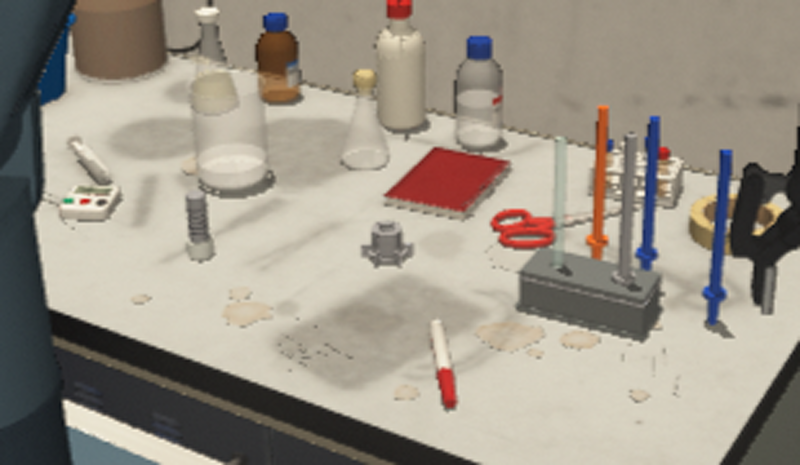

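View pics/a_top_c.png

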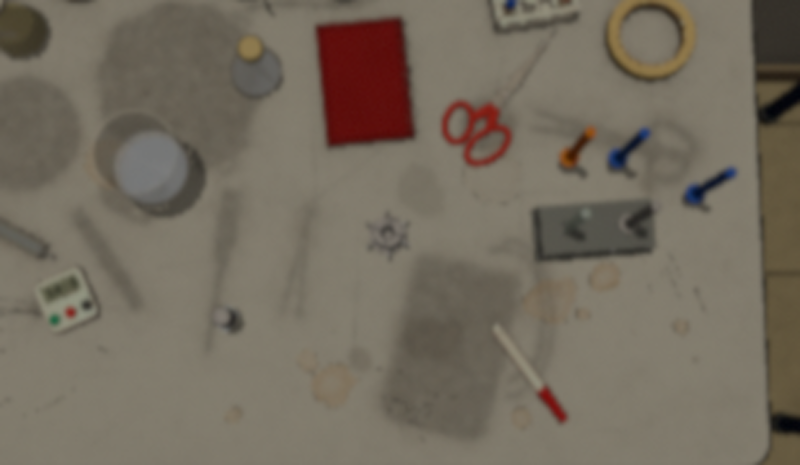

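View pics/a_top.png

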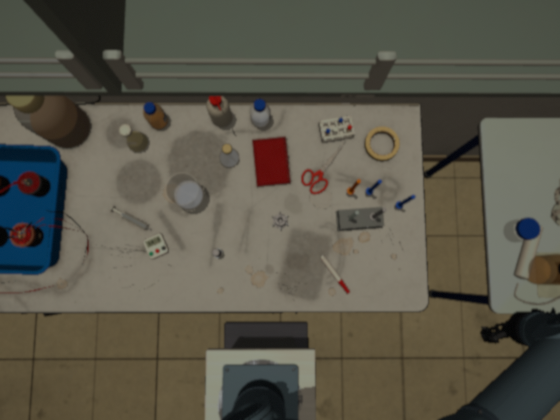

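View pics/a_scene.png

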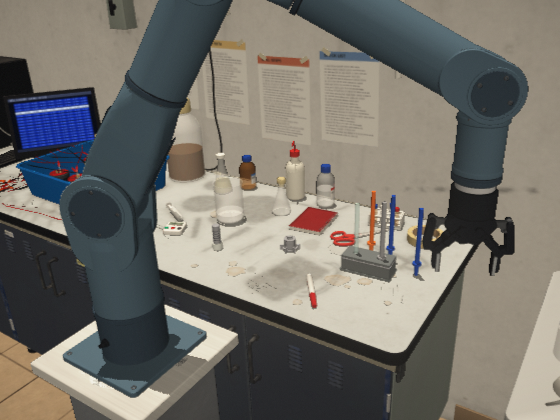

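```bash
python3 - <<'E'
from h import *
np.set_printoptions(precision=1,suppress=True)
for n,px,z in [("stand",(360,219),46),("rodhole",(344,219),46),("shafttop",(384,212),204),("hub",(281,219.5),36),("drift top",(217,253.5),75),("beaker rim",(188,193),125),("timer",(154,246),18),("flask",(227,150),121),("red box",(270,160),0),("orange",(350,193),30),("blue1",(369,194),30),("blue2",(399,206),30)]:
    print(n,at_z("top",px,z))
for n,px,z in [("shafttop",(384,202),204),("collar",(383,259),49),("rodtop",(357,204),188),("hub",(290,238),36),("drift top",(216,225.5),75),("drift foot",(217.5,248),0),("blue1",(393.5,195),190),("orange",(373,192),190),("blue2",(421,209),190)]:
    print("sc",n,at_z("scene",px,z))
im,d=snap("top")
for p in [(281,219),(217,253),(188,197),(270,160),(384,212),(350,193),(399,206),(375,213)]:
    print(p,d[p[1],p[0]],at_d("top",p,d[p[1],p[0]]))
E
```

```text
stand [ 528.1 -292.2   46. ]
rodhole [ 528.1 -245.1   46. ]
shafttop [ 528.5 -329.7  204. ]
hub [527.9 -60.   36. ]
drift top [426.3 122.5  75. ]
beaker rim [592.5 200.1 125. ]
timer [451.3 316.   18. ]
flask [716.8  93.5 121. ]
red box [716.4 -26.5   0. ]
orange [ 608.3 -266.8   30. ]
blue1 [ 605.3 -323.7   30. ]
blue2 [ 568.9 -412.5   30. ]
sc shafttop [ 532.9 -332.2  204. ]
sc collar [ 526.6 -340.    49. ]
sc rodtop [ 522.5 -265.1  188. ]
sc hub [526.4 -60.1  36. ]
sc drift top [425.9 121.2  75. ]
sc drift foot [428.8 126.1   0. ]
sc blue1 [ 614.  -324.5  190. ]
sc orange [ 606.8 -270.6  190. ]
sc blue2 [ 566.6 -414.5  190. ]
(281, 219) 1504.8274 [532.6 -60.1   7.9]
(217, 253) 1422.7013 [427.8 122.6  73.7]
(188, 197) 1491.0159 [596.6 217.5  28.1]
(270, 160) 1526.1338 [713.5 -26.7  12.3]
(384, 212) 1525.2617 [ 555.5 -374.7   -5.9]
(350, 193) 1489.7186 [ 607.2 -265.8   36.3]
(399, 206) 1527.0067 [ 573.8 -421.    -4.5]
(375, 213) 1411.6313 [ 538.3 -325.2  105.9]
```

```bash
python3 - <<'E'
from h import *
np.set_printoptions(precision=2,suppress=True)
ori=[np.pi,0,np.pi/4]
manip.move_to([520,-342,330],ori)
s=manip.get_state();print(s["time"],s["eef_pos"],s["eef_rot"],s["joint_pos"])
i=manip.camera_info("wrist");im,d=snap("wrist","b_wrist.png",1.4)
print(i["fx"],i["cx"],i["cy"],np.linalg.inv(np.array(i["camera_from_world"])))
for q in ("shaft_top","collar","plain_rod","stand"):
    for k in manip.mark_of("wrist",q)[:3]: 
        z={"shaft_top":204,"collar":46,"plain_rod":8,"stand":0}[q]
        print(q,np.round(k["location"]),round(k["confidence"],2),at_z("wrist",k["location"],z,i))
E
```

```text
3.4417 [ 518.58 -343.94  329.51] [-3.14  0.    0.78] [ 0.63  0.42 -0.17  1.51  0.07  1.22 -0.33]
366.8791370075534 280.7260007375232 207.931852780941 [[   0.7    -0.68   -0.22  573.5 ]
 [  -0.71   -0.67   -0.22 -287.77]
 [  -0.      0.31   -0.95  461.19]
 [   0.      0.      0.      1.  ]]
shaft_top [491. 150.] 0.81 [ 648.76 -420.49  204.  ]
shaft_top [507. 103.] 0.69 [ 674.35 -401.99  204.  ]
collar [283. 142.] 0.9 [ 535.02 -329.05   46.  ]
collar [384. 163.] 0.88 [ 598.9  -427.52   46.  ]
collar [385.  73.] 0.83 [ 663.34 -354.56   46.  ]
plain_rod [240. 103.] 0.8 [ 528.24 -263.65    8.  ]
stand [260. 123.] 0.92 [ 527.3  -296.33    0.  ]
```

View pics/b_wrist.png

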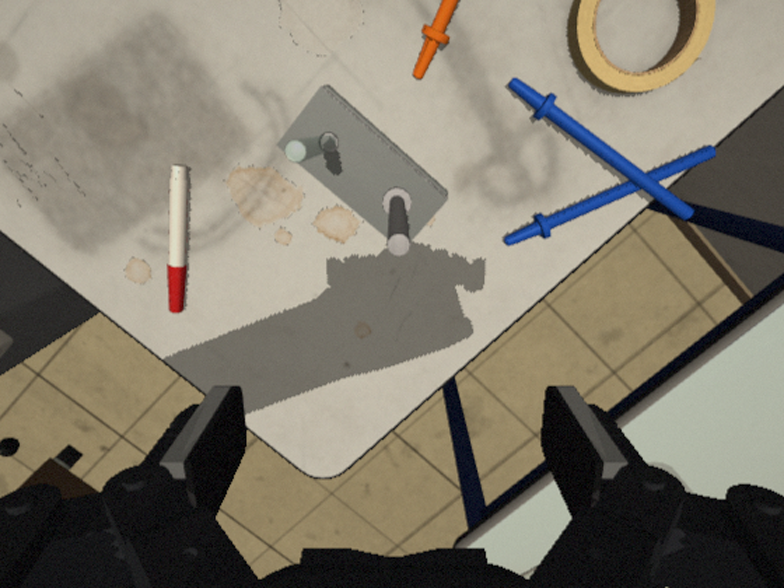

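```bash
python3 - <<'E'
from h import *
np.set_printoptions(precision=2,suppress=True)
s=manip.get_state();print(s["time"],s["eef_pos"],s["contact_force"])
i=manip.camera_info("wrist")
a=cv2.imread('pics/b_wrist.png')
cv2.imwrite('pics/b_c.png',cv2.resize(a[70:290,250:500],None,fx=2.4,fy=2.4))
for n,px,z in [("top",(398.5,244),204),("collar",(397,203),50),("rodtop",(296,151),188),("blue1top",(690,211),190),("blue2top",(712,153),190)]:
    print(n,at_z("wrist",np.array(px)/1.4,z,i))
E
```

```text
3.6917 [ 519.37 -342.91  329.75] [0.11 0.3  0.72]
top [ 535.12 -329.1   204.  ]
collar [ 534.55 -329.99   50.  ]
rodtop [ 530.01 -259.83  188.  ]
blue1top [ 654.22 -428.02  190.  ]
blue2top [ 679.45 -411.37  190.  ]
```

View pics/b_c.png

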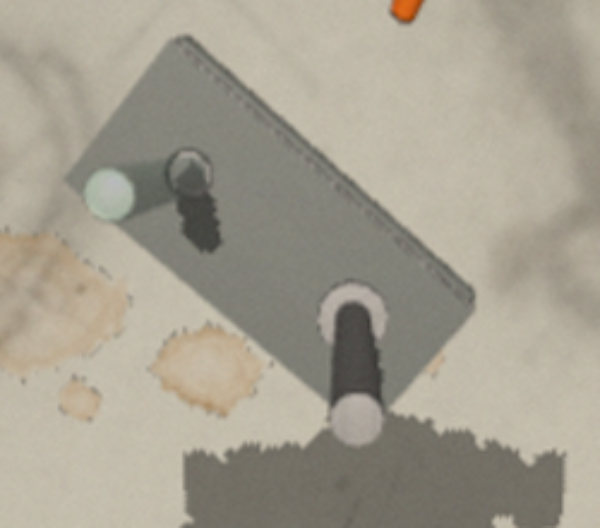

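```bash
python3 - <<'E'
from h import *
im,d=snap("scene"); cv2.imwrite('pics/c_scene.png',cv2.resize(im[150:330,250:500],(800,576),interpolation=cv2.INTER_CUBIC))
im,d=snap("top"); cv2.imwrite('pics/c_top.png',cv2.resize(im[120:300,300:480],(600,600),interpolation=cv2.INTER_CUBIC))
E
```

```text
(no output)
```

View pics/c_scene.png

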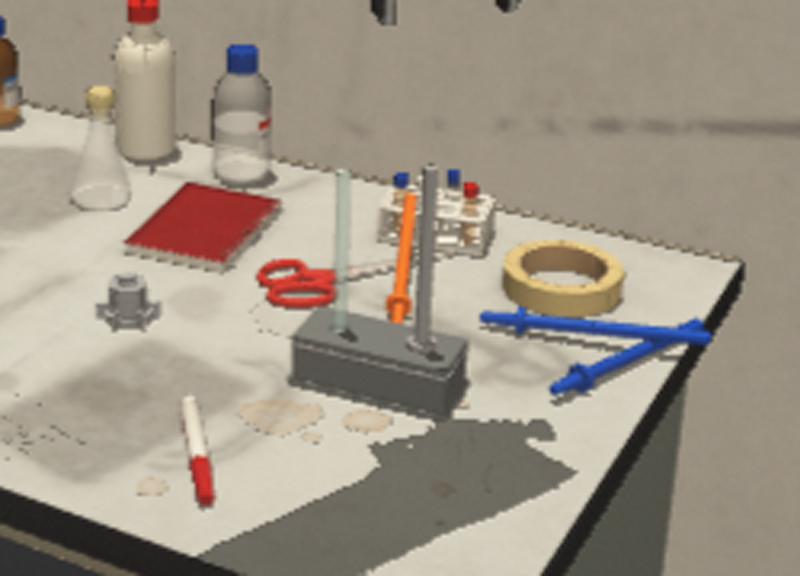

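View pics/c_top.png

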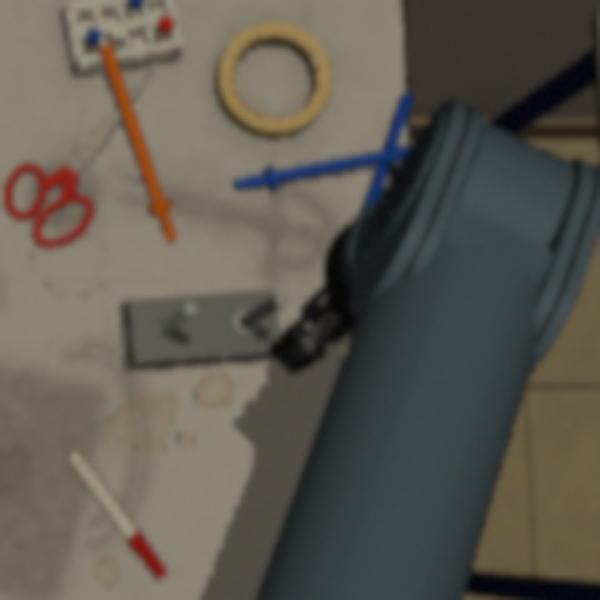

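```bash
python3 - <<'E'
from h import *
np.set_printoptions(precision=1,suppress=True)
for n,p,t in [("orange",(607,-268),(590,131)),("blue1",(606,-324),(647,132)),("blue2",(568,-413),(733,172)),("shaft",(533,-331),(650,210))]:
    f=lambda q:(q-130)/0.3875
    print(n,"foot pred",f(proj("top",(*p,30))),"top pred",f(proj("top",(*p,195))),"seen top",t)
im,d=snap("wrist")
import time
print(manip.get_state()["time"])
E
```

```text
orange foot pred [568.8 163.7] top pred [591.7 137.4] seen top (590, 131)
blue1 foot pred [617.  164.5] top pred [645.8 138.4] seen top (647, 132)
blue2 foot pred [694.7 196.9] top pred [733.1 174.7] seen top (733, 172)
shaft foot pred [624.8 227. ] top pred [654.7 208.4] seen top (650, 210)
3.8417
```

```bash
cat >> h.py <<'E'
def circ(im,c,r0,r1,win=30,p2=12):
    x0,y0=int(c[0])-win,int(c[1])-win
    g=cv2.cvtColor(im[y0:y0+2*win,x0:x0+2*win],cv2.COLOR_BGR2GRAY)
    g=cv2.resize(g,None,fx=4,fy=4,interpolation=cv2.INTER_CUBIC)
    h=cv2.HoughCircles(g,cv2.HOUGH_GRADIENT,1.5,20,param1=100,param2=p2,minRadius=int(4*r0),maxRadius=int(4*r1))
    return [] if h is None else [(x0+(a+.5)/4-.5,y0+(b+.5)/4-.5,r/4) for a,b,r in h[0][:4]]
E
python3 - <<'E'
from h import *
np.set_printoptions(precision=2,suppress=True)
s=manip.get_state();print(s["time"],s["eef_pos"])
i=manip.camera_info("wrist");im,d=snap("wrist")
cs=circ(im,(284,174),6,12);print(cs)
for c in cs: print(at_z("wrist",c[:2],204,i))
x0,y0=254,130
cv2.imwrite("pics/d.png",cv2.resize(im[y0:y0+60,x0:x0+60],None,fx=8,fy=8,interpolation=cv2.INTER_CUBIC))
print(at_d("wrist",(284,174),d[174,284],i), 12*i["fx"]/d[174,284])
E
```

```text
3.8417 [ 519.82 -342.27  329.91]
[(np.float32(284.9375), np.float32(177.1875), np.float32(7.875)), (np.float32(263.1875), np.float32(173.8125), np.float32(10.125)), (np.float32(283.0625), np.float32(146.4375), np.float32(9.9375)), (np.float32(288.3125), np.float32(162.5625), np.float32(11.3625))]
[ 534.21 -330.15  204.  ]
[ 524.95 -317.36  204.  ]
[ 548.82 -313.62  204.  ]
[ 543.39 -324.32  204.  ]
[ 535.41 -327.99  204.17] 16.76021
```

View pics/d.png

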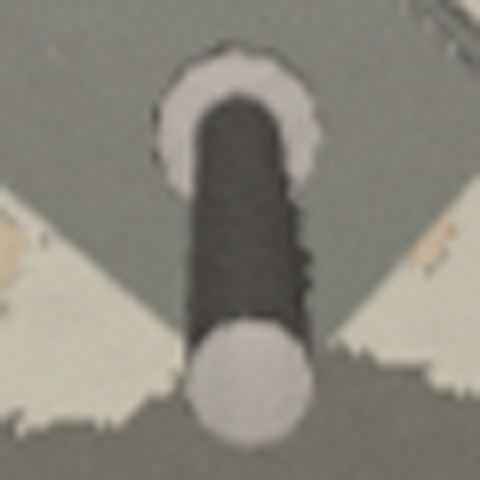

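```bash
python3 - <<'E'
from h import *
np.set_printoptions(precision=2,suppress=True)
manip.move_straight([533.7,-330.3,290],velocity=200)
print(manip.move_straight([533.7,-330.3,164],velocity=120,guard=8))
manip.gripper_close(40)
s=manip.get_state();print(s["time"],s["eef_pos"],s["contact_force"],s["width"])
i=manip.camera_info("wrist");snap("wrist","e.png")
E
```

```text
False
6.125 [ 533.84 -330.43  164.1 ] [ 0.56  0.05 -0.18] 0.12583830003837101
```

View pics/e.png

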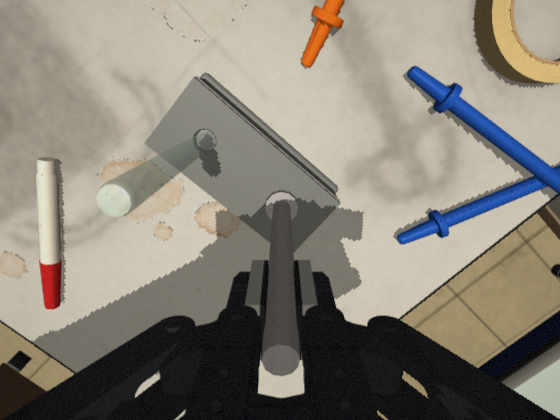

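```bash
python3 - <<'E'
from h import *
np.set_printoptions(precision=2,suppress=True)
manip.move_straight([533.7,-330.3,236],velocity=120)
s=manip.get_state();print(s["time"],s["eef_pos"],s["contact_force"],s["width"])
ori=[np.pi,0,np.pi/4]
manip.move_straight([455,-310,240],velocity=200)
manip.move_straight([475,-110,240],velocity=250)
manip.sleep(0.3)
s=manip.get_state();print(s["time"],s["eef_pos"],s["contact_force"],s["width"])
i=manip.camera_info("wrist");im,d=snap("wrist","f.png")
for q in ("hub_mouth","impeller","collar"):
    for k in manip.mark_of("wrist",q)[:2]:
        z={"hub_mouth":36,"impeller":0,"collar":122}[q]
        print(q,k["location"],round(k["confidence"],2),at_z("wrist",k["location"],z,i))
E
```

```text
6.925 [ 533.06 -329.96  235.12] [ 1.08  0.24 -2.85] 0.12839970585982674
8.7333 [ 474.89 -110.87  239.95] [-0.36  0.48 -2.39] 0.12698914890350857
hub_mouth [276.8, 94.1] 0.86 [524.58 -54.52  36.  ]
hub_mouth [419.9, 235.2] 0.63 [ 529.56 -247.65   36.  ]
impeller [279.8, 97.6] 0.85 [523.79 -58.85   0.  ]
collar [283.5, 202.8] 0.83 [ 476.66 -109.88  122.  ]
collar [511.3, 159.1] 0.68 [ 608.93 -198.41  122.  ]
```

View pics/f.png

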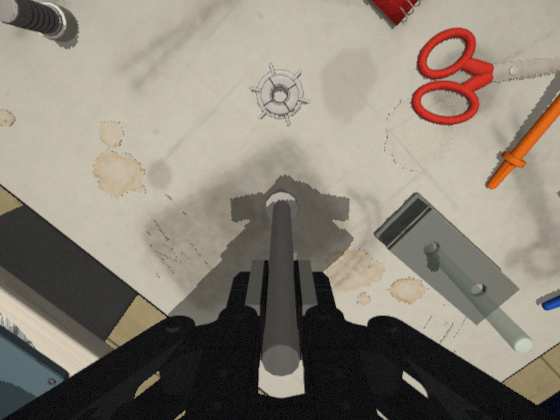

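```bash
python3 - <<'E'
from h import *
np.set_printoptions(precision=2,suppress=True)
im=cv2.imread("pics/f.png"); i=manip.camera_info("wrist")
print(manip.get_state()["eef_pos"])
for c in circ(im,(279,96),14,24,win=40,p2=20): print(c,at_z("wrist",c[:2],36,i))
for c in circ(im,(279,96),5,11,win=20,p2=12): print(c,at_z("wrist",c[:2],36,i))
for c in circ(im,(282,200),12,22,win=30,p2=12): print("collar",c,at_z("wrist",c[:2],125,i))
a=cv2.resize(im[55:135,240:320],None,fx=6,fy=6,interpolation=cv2.INTER_CUBIC)
b=cv2.resize(im[170:250,240:320],None,fx=6,fy=6,interpolation=cv2.INTER_CUBIC)
cv2.imwrite("pics/f_c.png",cv2.resize(np.hstack([a,b]),(800,400)))
E
```

```text
[ 474.96 -110.2   239.99]
(np.float32(281.5625), np.float32(94.0625), np.float32(21.725)) [527.58 -56.68  36.  ]
(np.float32(276.3125), np.float32(93.3125), np.float32(21.3125)) [524.78 -52.99  36.  ]
(np.float32(282.3125), np.float32(101.5625), np.float32(17.1875)) [523.59 -61.6   36.  ]
(np.float32(278.1875), np.float32(98.5625), np.float32(22.1375)) [522.82 -57.25  36.  ]
(np.float32(279.0625), np.float32(94.5625), np.float32(8.3)) [525.74 -55.43  36.  ]
(np.float32(288.4375), np.float32(106.1875), np.float32(8.1875)) [524.63 -68.2   36.  ]
(np.float32(276.4375), np.float32(111.8125), np.float32(10.775)) [513.73 -64.09  36.  ]
(np.float32(272.6875), np.float32(106.1875), np.float32(7.0625)) [514.81 -58.36  36.  ]
collar (np.float32(281.0625), np.float32(207.6875), np.float32(16.05)) [ 473.61 -109.87  125.  ]
collar (np.float32(283.6875), np.float32(212.1875), np.float32(21.0)) [ 472.55 -113.56  125.  ]
collar (np.float32(282.5625), np.float32(187.8125), np.float32(13.6875)) [ 484.6  -100.38  125.  ]
collar (np.float32(287.4375), np.float32(191.9375), np.float32(16.6875)) [ 484.9  -104.88  125.  ]
```

View pics/f_c.png

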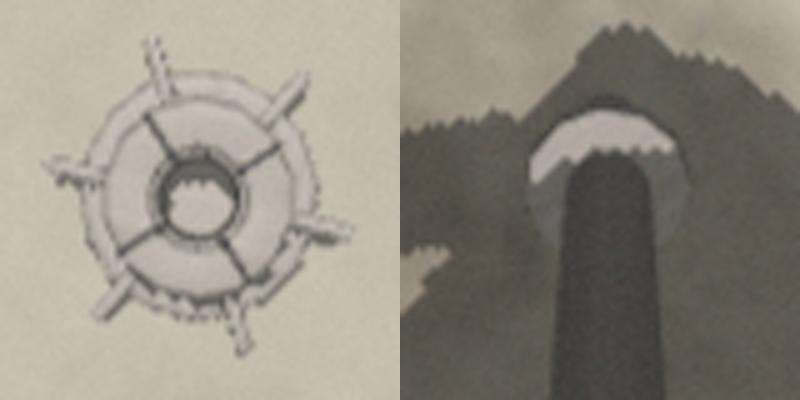

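```bash
python3 - <<'E'
from h import *
np.set_printoptions(precision=2,suppress=True)
i=manip.camera_info("wrist")
for p,z in [((279.8,94.6),36),((281.8,207.4),128)]: print(at_z("wrist",p,z,i))
h=at_z("wrist",(279.8,94.6),36,i)
print("scene px of it",proj("scene",h),"top",proj("top",h))
manip.move_straight([527,-57,202],velocity=120)
manip.sleep(0.3)
s=manip.get_state();print(s["time"],s["eef_pos"],s["contact_force"])
im,d=snap("wrist"); im2,d2=snap("scene")
a=cv2.resize(im[110:270,200:360],None,fx=2.5,fy=2.5,interpolation=cv2.INTER_CUBIC)
b=cv2.resize(im2[170:270,240:340],None,fx=4,fy=4,interpolation=cv2.INTER_CUBIC)
cv2.imwrite("pics/g.png",np.hstack([a,b]))
cv2.imwrite("pics/g_sc.png",im2);cv2.imwrite("pics/g_w.png",im)
E
```

```text
[526.17 -55.91  36.  ]
[ 474.8  -109.41  128.  ]
scene px of it [288.69 237.69] top [279.62 220.09]
10.075 [526.94 -57.46 202.33] [-0.45 -0.03 -1.85]
```

View pics/g.png

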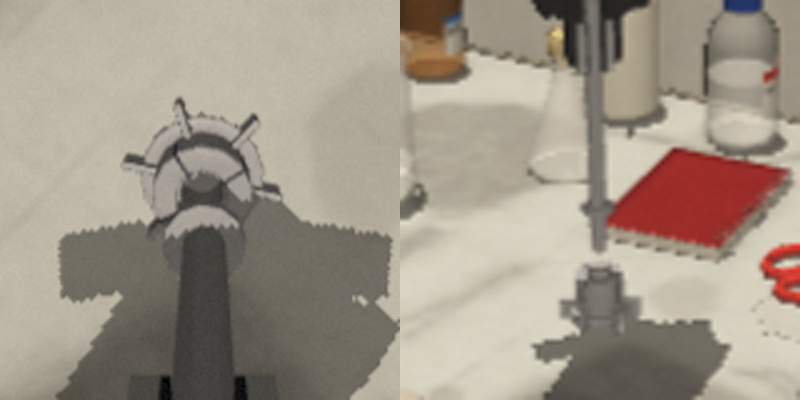

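```bash
python3 - <<'E'
from h import *
np.set_printoptions(precision=2,suppress=True)
manip.move_straight([526.5,-56.8,195],velocity=50)
print(manip.move_straight([526.5,-56.8,172],velocity=40,guard=4))
s=manip.get_state();print(s["time"],s["eef_pos"],s["contact_force"])
if s["eef_pos"][2]<174:
    print(manip.move_straight([526.5,-56.8,154],velocity=12,guard=4))
    s=manip.get_state();print(s["time"],s["eef_pos"],s["contact_force"],s["torque"])
im,d=snap("wrist"); im2,d2=snap("scene")
a=cv2.resize(im[110:270,200:360],None,fx=2.5,fy=2.5,interpolation=cv2.INTER_CUBIC)
b=cv2.resize(im2[170:270,240:340],None,fx=4,fy=4,interpolation=cv2.INTER_CUBIC)
cv2.imwrite("pics/h.png",np.hstack([a,b]))
E
```

```text
False
11.1917 [526.49 -56.76 172.  ] [-0.31 -0.36 -1.63]
True
12.2 [526.54 -56.99 159.28] [ 1.35 -0.98  2.08] [-0.17 -0.14 -0.03]
```

View pics/h.png

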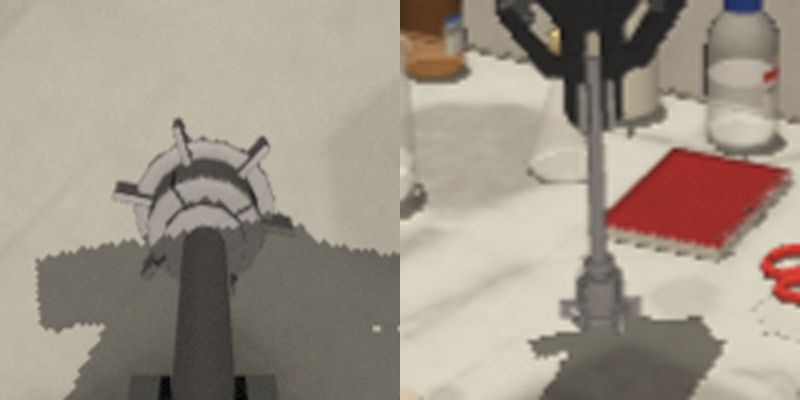

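```bash
python3 - <<'E'
from h import *
np.set_printoptions(precision=2,suppress=True)
manip.release()
s=manip.get_state();print(s["time"],s["eef_pos"],s["contact_force"],s["width"])
manip.move_straight([526.5,-56.9,225],velocity=80)
manip.move_straight([520,-63,310],velocity=200)
manip.sleep(0.2)
i=manip.camera_info("wrist");im,d=snap("wrist","i.png"); s=manip.get_state();print(s["time"],s["eef_pos"])
im2,d2=snap("scene","i_sc.png")
for k in manip.mark_of("wrist","shaft_top")[:2]: print(k["location"],k["confidence"],at_z("wrist",k["location"],199.5,i))
import pickle;pickle.dump(i,open("i.pkl","wb"));np.save("i_d.npy",d)
E
```

```text
13.0083 [525.87 -56.94 158.86] [ 0.02  1.15 -0.53] 1.0015608261698845
14.8083 [519.4  -62.85 308.74]
[283.4, 199.2] 0.79 [524.21 -57.93 199.5 ]
```

View pics/i.png

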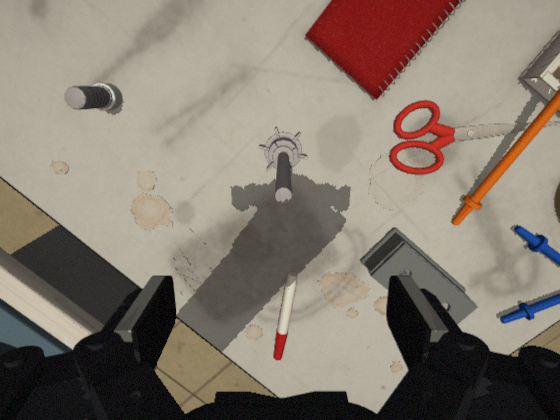

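```bash
python3 - <<'E'
from h import *
import pickle
np.set_printoptions(precision=2,suppress=True)
i=pickle.load(open("i.pkl","rb"));d=np.load("i_d.npy");im=cv2.imread("pics/i.png")
for c in circ(im,(283,194),6,13,win=20,p2=10): print(c,at_z("wrist",c[:2],199.2,i))
dd=d[185:203,270:298]; print(at_d("wrist",(283,194),d[194,283],i), at_d("wrist",(283,192),d[192,283],i))
for c in circ(im,(283,148),12,20,win=30,p2=15): print("hub",c,at_z("wrist",c[:2],42,i))
a=cv2.resize(im[115:215,233:333],None,fx=6,fy=6,interpolation=cv2.INTER_CUBIC);cv2.imwrite("pics/i_c.png",a)
b=cv2.imread("pics/i_sc.png");cv2.imwrite("pics/i_c2.png",cv2.resize(b[170:270,200:340],None,fx=5,fy=5,interpolation=cv2.INTER_CUBIC))
i=manip.camera_info("top")
# drift estimates
print(at_z("wrist",(76,98),75,pickle.load(open("i.pkl","rb"))))
E
```

```text
(np.float32(282.6875), np.float32(194.8125), np.float32(7.9875)) [526.01 -55.44 199.2 ]
(np.float32(278.1875), np.float32(189.5625), np.float32(11.1375)) [526.47 -50.65 199.2 ]
(np.float32(286.8125), np.float32(197.8125), np.float32(12.7875)) [526.5  -58.94 199.2 ]
(np.float32(265.8125), np.float32(174.5625), np.float32(8.5125)) [527.98 -37.45 199.2 ]
[526.53 -55.22 199.  ] [527.62 -54.12 199.51]
hub (np.float32(282.8125), np.float32(154.5625), np.float32(14.8125)) [526.74 -55.17  42.  ]
hub (np.float32(282.4375), np.float32(148.9375), np.float32(12.75)) [530.78 -50.55  42.  ]
hub (np.float32(286.5625), np.float32(162.4375), np.float32(16.875)) [523.52 -64.21  42.  ]
hub (np.float32(261.8125), np.float32(138.0625), np.float32(18.0)) [523.37 -26.62  42.  ]
[429.36 126.99  75.  ]
```

View pics/i_c.png

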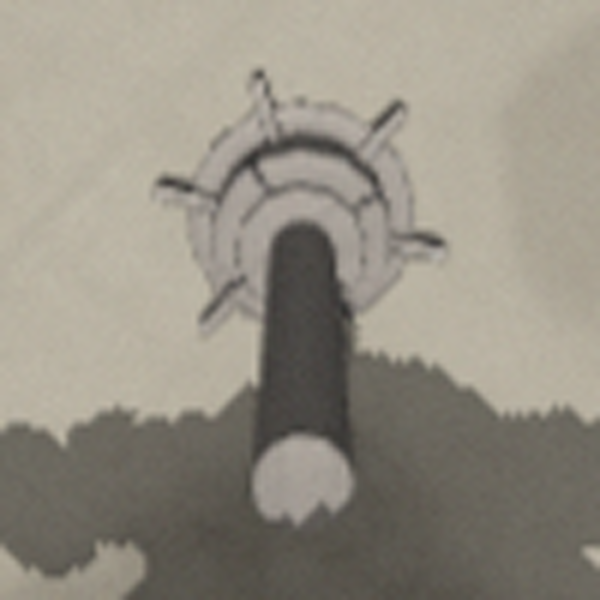

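View pics/i_c2.png

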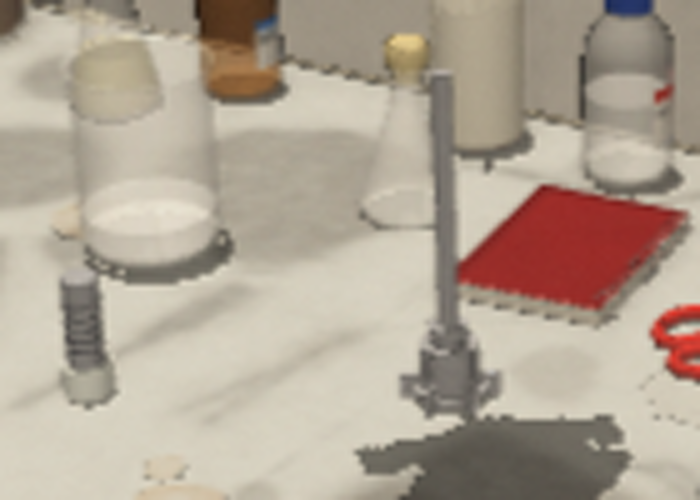

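```bash
python3 - <<'E'
from h import *
import pickle
np.set_printoptions(precision=2,suppress=True)
manip.move_straight([405,101,215],velocity=280)
manip.sleep(0.2)
i=manip.camera_info("wrist");im,d=snap("wrist","j.png"); s=manip.get_state();print(s["time"],s["eef_pos"],s["contact_force"])
pickle.dump(i,open("j.pkl","wb"))
for k in manip.mark_of("wrist","drift")[:2]: print(k["location"],k["confidence"],at_z("wrist",k["location"],0,i))
for k in manip.find_in("wrist","drift")[:2]: print(k["location"],k["confidence"])
E
```

```text
16.1 [405.71 100.3  215.3 ] [-0.04 -0.58 -0.07]
[277.5, 134.1] 0.67 [430.45 131.03   0.  ]
[276.4, 140.9] 0.75
```

View pics/j.png

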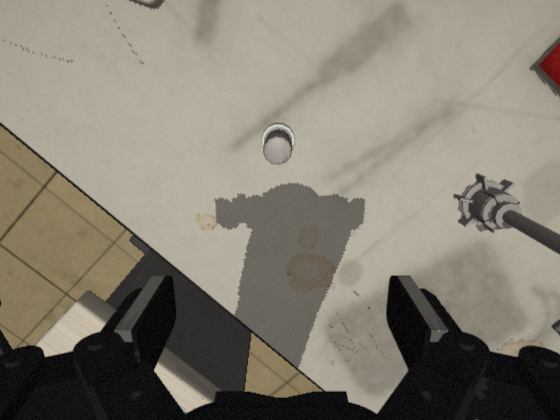

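```bash
python3 - <<'E'
from h import *
import pickle
np.set_printoptions(precision=2,suppress=True)
i=pickle.load(open("j.pkl","rb"));im=cv2.imread("pics/j.png")
for c in circ(im,(277,148),10,20,win=25,p2=12): print("top",c,at_z("wrist",c[:2],75,i))
for c in circ(im,(278,140),13,22,win=30,p2=12): print("face",c,at_z("wrist",c[:2],20,i))
cv2.imwrite("pics/j_c.png",cv2.resize(im[115:175,247:307],None,fx=8,fy=8,interpolation=cv2.INTER_CUBIC))
E
```

```text
top (np.float32(277.6875), np.float32(140.0625), np.float32(16.0)) [434.   133.36  75.  ]
top (np.float32(277.3125), np.float32(149.0625), np.float32(14.8375)) [429.1  128.91  75.  ]
top (np.float32(280.3125), np.float32(144.9375), np.float32(19.375)) [432.83 129.47  75.  ]
top (np.float32(271.6875), np.float32(145.6875), np.float32(19.7875)) [427.94 133.61  75.  ]
face (np.float32(277.4375), np.float32(140.1875), np.float32(16.3375)) [428.38 128.79  20.  ]
face (np.float32(277.4375), np.float32(150.3125), np.float32(13.8625)) [422.01 122.5   20.  ]
face (np.float32(270.6875), np.float32(146.9375), np.float32(21.3625)) [419.91 128.87  20.  ]
face (np.float32(275.1875), np.float32(144.6875), np.float32(16.4125)) [424.15 127.43  20.  ]
```

View pics/j_c.png

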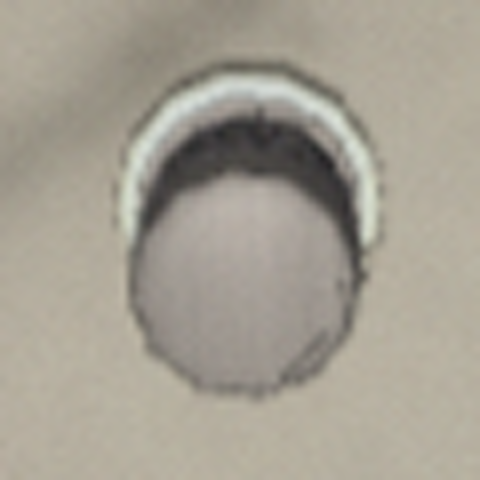

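```bash
python3 - <<'E'
from h import *
np.set_printoptions(precision=2,suppress=True)
manip.move_straight([428.6,127.3,150],velocity=200)
print(manip.move_straight([428.6,127.3,35],velocity=90,guard=8))
s=manip.get_state();print(s["time"],s["eef_pos"],s["contact_force"],s["width"])
manip.gripper_close(90)
s=manip.get_state();print(s["time"],s["eef_pos"],s["contact_force"],s["width"])
im2,_=snap("scene");cv2.imwrite("pics/k.png",cv2.resize(im2[170:270,160:300],None,fx=5,fy=5))
E
```

```text
False
18.1417 [428.98 127.38  35.42] [-0.18 -1.12 -0.02] 0.9969205532887003
18.7583 [428.7  127.29  35.28] [-1.22 -0.69  5.08] 0.2360962533312464
```

View pics/k.png

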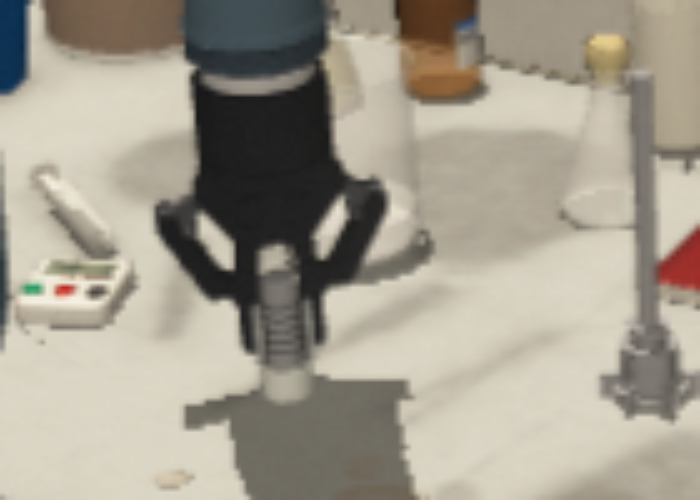

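```bash
python3 - <<'E'
from h import *
np.set_printoptions(precision=2,suppress=True)
manip.move_straight([428.6,127.3,80],velocity=80)
manip.move_straight([450,90,262],velocity=250)
manip.move_straight([526.3,-56.2,262],velocity=220)
manip.sleep(0.2)
s=manip.get_state();print(s["time"],s["eef_pos"],s["contact_force"],s["width"])
im2,_=snap("scene");im,_=snap("wrist")
a=cv2.resize(im[100:300,180:380],(400,400));b=cv2.resize(im2[150:250,240:340],(400,400))
cv2.imwrite("pics/l.png",np.hstack([a,b]))
print(manip.move_straight([526.3,-56.2,240],velocity=40,guard=6))
print(manip.move_straight([526.3,-56.2,226],velocity=10,guard=10))
s=manip.get_state();print(s["time"],s["eef_pos"],s["contact_force"],s["width"])
E
```

```text
21.525 [525.95 -54.8  262.08] [ 0.17  0.11 -1.71] 0.23312952359615943
False
True
23.225 [527.4  -56.16 231.99] [ 0.19 -1.47  2.24] 0.23221630563126797
```

View pics/l.png

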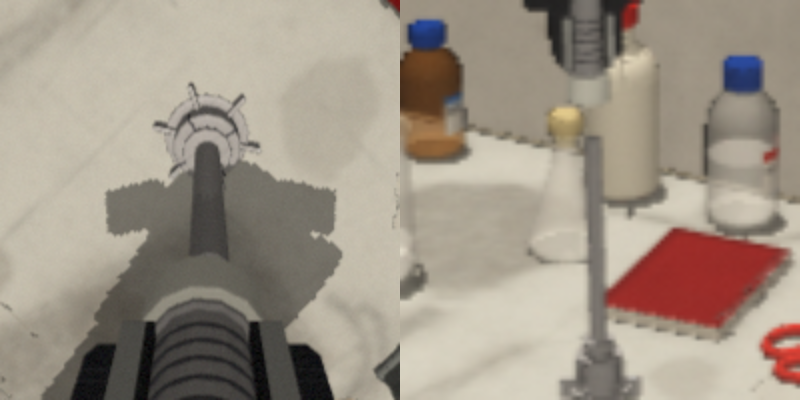

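```bash
python3 - <<'E'
from h import *
np.set_printoptions(precision=2,suppress=True)
X,Y=526.3,-56.2
z=232.
for g in (14,17,20,22):
    manip.move_straight([X,Y,z+3],velocity=30)
    s=manip.get_state();f0=s["contact_force"][2]
    r=manip.move_straight([X,Y,222],velocity=10,guard=g)
    s=manip.get_state();z=s["eef_pos"][2];print(g,r,s["time"],s["eef_pos"],f0,s["contact_force"],s["width"])
    if not r: break
E
```

```text
14 True 24.2083 [528.25 -56.14 230.81] -2.683848628627441 [-0.31 -0.79  2.57] 0.23586716820164366
17 True 25.1917 [528.84 -56.1  230.  ] -2.4884242221873674 [-0.89  1.12  3.39] 0.2346528682839201
20 True 26.1833 [529.48 -56.1  229.49] -2.7863124224659233 [-0.84 -0.01  4.76] 0.23475722316321695
22 True 27.15 [529.36 -56.11 229.45] -3.016295733750524 [-1.4  -0.5   5.49] 0.23751353188638155
```

```bash
python3 - <<'E'
from h import *
import pickle
np.set_printoptions(precision=2,suppress=True)
X,Y=526.3,-56.2
manip.move_straight([X,Y,233],velocity=30)
r=manip.move_straight([X,Y,222],velocity=10,guard=24)
s=manip.get_state();print(r,s["time"],s["eef_pos"],s["eef_rot"],s["contact_force"])
manip.move_straight([X,Y,262],velocity=60)
manip.sleep(.2)
s=manip.get_state();print(s["time"],s["eef_pos"],s["contact_force"])
i=manip.camera_info("wrist");pickle.dump(i,open("m.pkl","wb"))
im2,d2=snap("scene");im,d=snap("wrist");np.save("m_d.npy",d);np.save("m_d2.npy",d2)
cv2.imwrite("pics/m_w.png",im);cv2.imwrite("pics/m_s.png",im2)
a=cv2.resize(im[130:210,240:320],(400,400),interpolation=cv2.INTER_CUBIC);b=cv2.resize(im2[225:265,270:310],(400,400),interpolation=cv2.INTER_CUBIC)
cv2.imwrite("pics/m.png",np.hstack([a,b]))
for c,q in (("wrist","collar"),("wrist","hub_mouth"),("scene","collar"),("scene","hub_mouth"),("scene","shaft_top")):
    for k in manip.mark_of(c,q)[:2]: print(c,q,k["location"],k["confidence"])
print(proj("scene",(526.3,-56.2,194)),proj("scene",(526.3,-56.2,199)))
E
```

```text
True 28.1917 [529.69 -56.13 229.45] [ 3.13 -0.01  0.79] [-0.94 -0.43  5.98]
29.1083 [526.04 -56.19 261.6 ] [ 0.35  0.55 -2.05]
wrist collar [482.5, 224.6] 0.94
wrist collar [278.8, 173.3] 0.76
wrist hub_mouth [278.4, 176.4] 0.91
scene collar [411.9, 249.6] 0.8
scene collar [287.1, 238.9] 0.71
scene hub_mouth [367.4, 270.4] 0.49
scene hub_mouth [288.4, 238.2] 0.47
scene shaft_top [289.5, 188.4] 0.73
scene shaft_top [377.8, 212.4] 0.69
[287.23 185.91] [287.18 184.2 ]
```

View pics/m.png

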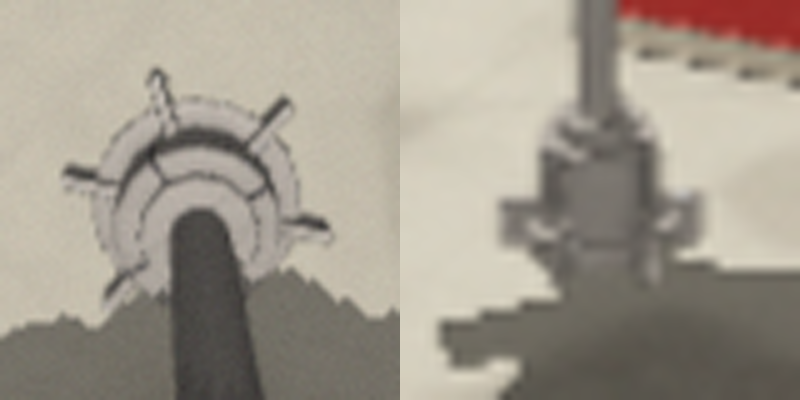

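```bash
python3 - <<'E'
from h import *
import pickle
np.set_printoptions(precision=2,suppress=True)
manip.move_straight([450,90,250],velocity=250)
manip.move_straight([428.6,127.3,60],velocity=220)
manip.move_straight([428.6,127.3,42],velocity=40)
print(manip.move_straight([428.6,127.3,33],velocity=12,guard=4))
s=manip.get_state();print(s["time"],s["eef_pos"],s["contact_force"],s["width"])
manip.release()
manip.move_straight([428.6,127.3,110],velocity=100)
manip.move_straight([420,100,230],velocity=250)
s=manip.get_state();print(s["time"],s["eef_pos"],s["contact_force"],s["width"])
im2,d2=snap("scene");im,d=snap("wrist","n_w.png")
cv2.imwrite("pics/n_s.png",im2)
cv2.imwrite("pics/n.png",cv2.resize(im2[160:280,170:320],None,fx=5,fy=5,interpolation=cv2.INTER_CUBIC))
E
```

```text
True
32.4667 [428.68 127.32  35.45] [ 0.32 -0.62  5.6 ] 0.23379303125250772
34.6583 [419.62  99.84 229.44] [ 0.98  0.12 -0.45] 1.0000131870688922
```

View pics/n.png

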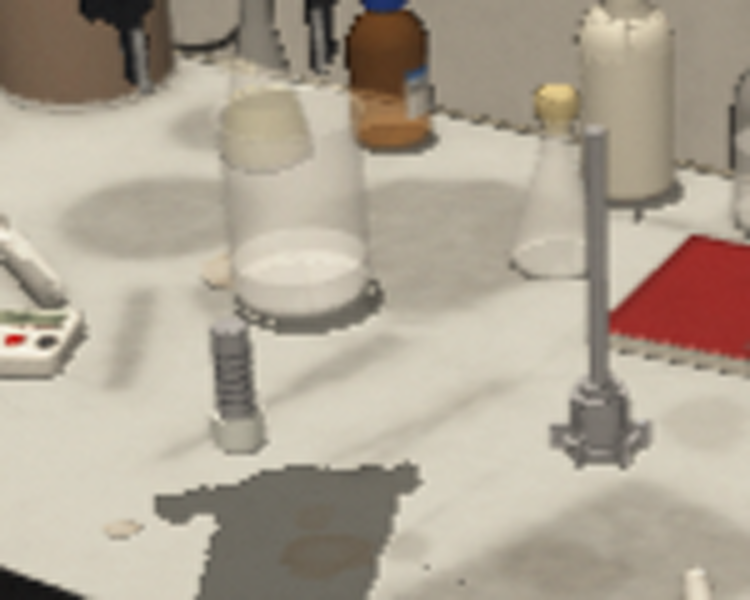

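View pics/n_w.png

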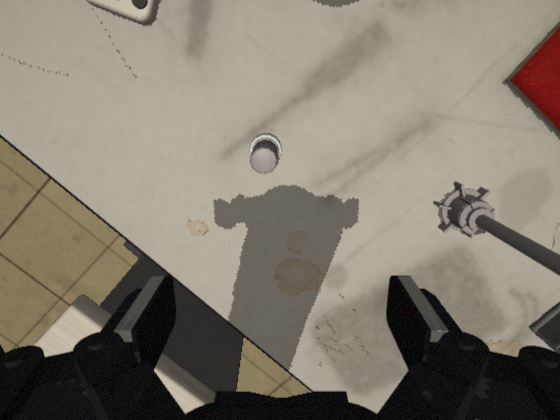

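```bash
python3 - <<'E'
from h import *
import pickle
np.set_printoptions(precision=2,suppress=True)
manip.move_straight([535,148,280],velocity=280)
manip.sleep(0.2)
s=manip.get_state();print(s["time"],s["eef_pos"])
i=manip.camera_info("wrist");pickle.dump(i,open("o.pkl","wb"));im,d=snap("wrist","o.png");np.save("o_d.npy",d)
for k in manip.mark_of("wrist","beaker")[:2]: print(k["location"],k["confidence"],at_z("wrist",k["location"],0,i))
for k in manip.find_in("wrist","beaker")[:2]: print(k["location"],k["confidence"],at_z("wrist",k["location"],62,i))
E
```

```text
35.5917 [533.87 147.42 279.29]
[274.6, 72.9] 0.59 [600.1  219.84   0.  ]
[275.2, 60.6] 0.69 [605.72 224.28  62.  ]
```

View pics/o.png

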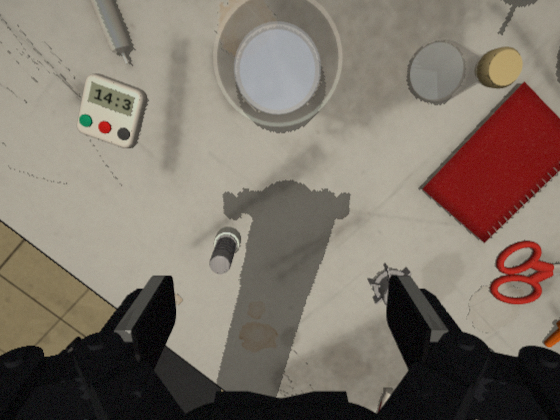

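```bash
python3 - <<'E'
from h import *
import pickle
np.set_printoptions(precision=2,suppress=True)
i=pickle.load(open("o.pkl","rb"));im=cv2.imread("pics/o.png")
for z,R in ((3,47.5),(125,47.5),(125,43.5)):
  for c in [(597,210),(600,214)]:
    t=np.linspace(0,2*np.pi,9)[:-1]; P=np.array([proj("wrist",(c[0]+R*np.cos(a),c[1]+R*np.sin(a),z),i) for a in t])
    print(z,R,c,"px bbox",P.min(0),P.max(0))
g=cv2.cvtColor(im,cv2.COLOR_BGR2GRAY)
h=cv2.HoughCircles(g[0:140,190:370],cv2.HOUGH_GRADIENT,1,15,param1=60,param2=20,minRadius=36,maxRadius=50);print(h[0][:3]+[190,0,0]) 
h2=cv2.HoughCircles(g[0:140,190:370],cv2.HOUGH_GRADIENT,1,15,param1=60,param2=20,minRadius=55,maxRadius=72);print(h2[0][:3]+[190,0,0]) 
print(at_z("wrist",h[0][0][:2]+[190,0],3,i),at_z("wrist",h2[0][0][:2]+[190,0],125,i))
cv2.imwrite("pics/o_c.png",cv2.resize(im[0:140,200:360],None,fx=5,fy=4.2857))
E
```

```text
3 47.5 (597, 210) px bbox [234.05  32.55] [324.16 127.92]
3 47.5 (600, 214) px bbox [233.19  27.18] [323.65 123.28]
125 47.5 (597, 210) px bbox [215.86   4.79] [344.81 141.98]
125 47.5 (600, 214) px bbox [214.53  -3.19] [344.19 135.51]
125 43.5 (597, 210) px bbox [221.31  11.18] [339.4  136.75]
125 43.5 (600, 214) px bbox [220.01   3.27] [338.75 130.23]
[[279.5  71.5  42.7]]
[[272.5  57.5  65.9]
 [287.5  56.5  70.3]]
[604.6  217.06   3.  ] [602.36 223.49 125.  ]
```

View pics/o_c.png

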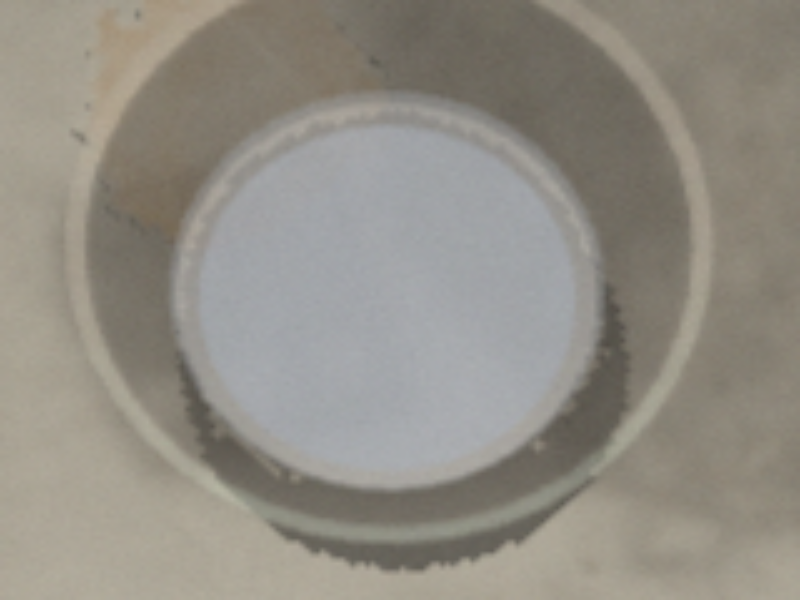

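```bash
python3 - <<'E'
from h import *
import pickle
np.set_printoptions(precision=1,suppress=True)
i=pickle.load(open("o.pkl","rb"));im=cv2.imread("pics/o.png").copy();b=cv2.imread("pics/a_top.png");s=cv2.imread("pics/n_s.png")
t=np.linspace(0,2*np.pi,60)
for cam,I,inf in (("wrist",im,i),("top",b,None),("scene",s,None)):
    for z,R in ((0,47.5),(125,47.5)):
        P=np.array([proj(cam,(604.2+R*np.cos(a),219+R*np.sin(a),z),inf) for a in t])
        cv2.polylines(I,[np.round(P*16).astype(int).reshape(-1,1,2)],True,(0,0,255),1,cv2.LINE_AA,4)
A=cv2.resize(im[0:140,200:360],(400,350));B=cv2.resize(b[160:240,150:240],(400,350));C=cv2.resize(s[165:235,190:270],(400,350))
cv2.imwrite("pics/p.png",cv2.resize(np.hstack([A,B,C]),(800,234)))
print(manip.solve_ik([604,219,157],[np.pi,0,np.pi/4]) is not None)
E
```

```text
True
```

View pics/p.png

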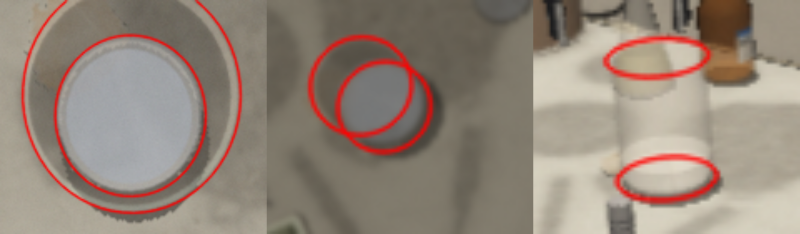

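```bash
python3 - <<'E'
from h import *
import pickle
np.set_printoptions(precision=2,suppress=True)
manip.move_straight([520,-63,310],velocity=280)
manip.sleep(0.25)
i=manip.camera_info("wrist");pickle.dump(i,open("q.pkl","wb"));im,d=snap("wrist","q.png"); s=manip.get_state();print(s["time"],s["eef_pos"],s["contact_force"])
for c in circ(im,(283,193),6,10,win=25,p2=10): print(c,at_z("wrist",c[:2],194,i))
print(d[185:197:3,283],at_d("wrist",(283,192),d[192,283],i))
cv2.imwrite("pics/q_c.png",cv2.resize(im[115:215,233:333],None,fx=6,fy=6,interpolation=cv2.INTER_CUBIC))
E
```

```text
36.9583 [520.07 -61.92 309.87] [ 0.22 -0.07  0.75]
(np.float32(284.8125), np.float32(193.3125), np.float32(8.025)) [529.68 -56.01 194.  ]
(np.float32(268.6875), np.float32(175.6875), np.float32(6.5625)) [530.69 -39.2  194.  ]
(np.float32(282.1875), np.float32(173.0625), np.float32(7.6125)) [538.56 -44.49 194.  ]
(np.float32(296.8125), np.float32(186.5625), np.float32(6.4125)) [539.01 -58.48 194.  ]
[257.09 255.43 254.94 258.15] [529.26 -54.66 192.87]
```

View pics/q_c.png

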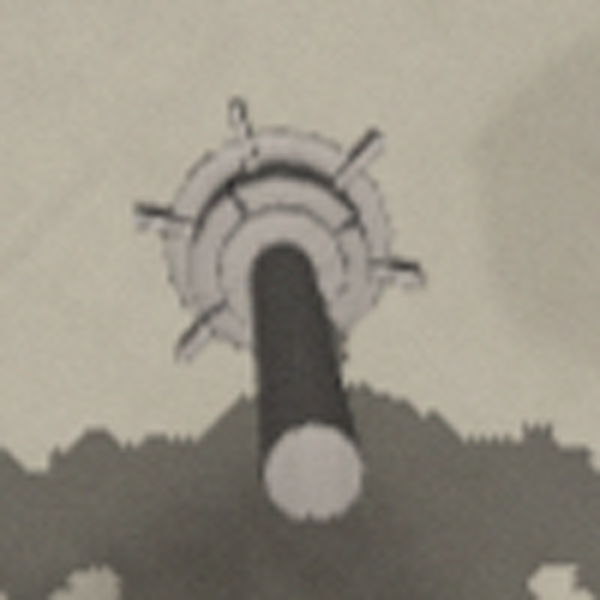

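```bash
cat > ov.py <<'E'
from h import *
import pickle
t=np.linspace(0,2*np.pi,80)
def ov(I,inf,base,top,gap,x0,y0,w,f):
    A=cv2.resize(I[y0:y0+w,x0:x0+w],None,fx=f,fy=f,interpolation=cv2.INTER_CUBIC)
    def C(c,z,R,col):
        P=np.array([proj("x",(c[0]+R*np.cos(a),c[1]+R*np.sin(a),z),inf) for a in t])
        cv2.polylines(A,[np.round(((P-[x0,y0]+.5)*f-.5)*16).astype(int).reshape(-1,1,2)],True,col,1,cv2.LINE_AA,4)
    C(base,36,17,(0,0,255));C(base,38+gap,11.8,(0,160,0));C(top,194+gap,6,(255,0,0))
    return A
E
python3 - <<'E'
from ov import *
I=cv2.imread("pics/i.png");Q=cv2.imread("pics/q.png")
i=pickle.load(open("i.pkl","rb"));q=pickle.load(open("q.pkl","rb"))
a=ov(I,i,(526.3,-55.8),(526.3,-55.8),5.2,233,115,100,4);b=ov(Q,q,(523.,-54.5),(529.7,-56),0,233,115,100,4)
cv2.imwrite("pics/r.png",np.hstack([a,b]))
E
```

```text
(no output)
```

View pics/r.png

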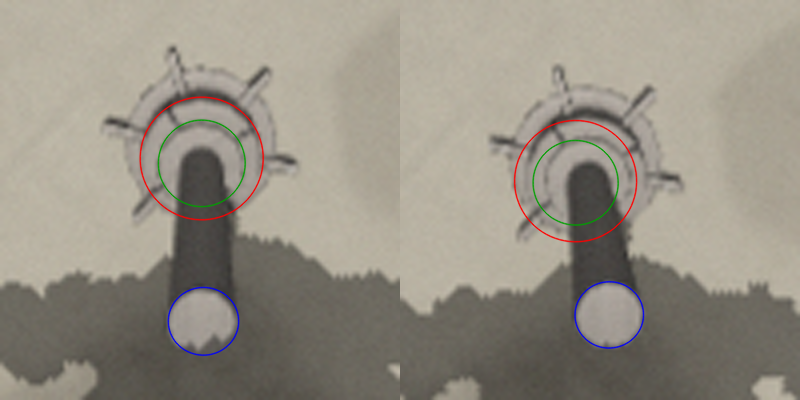

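```bash
python3 - <<'E'
from ov import *
np.set_printoptions(precision=2,suppress=True)
manip.move_straight([529.2,-56.7,260],velocity=150)
print(manip.move_straight([529.2,-56.7,154],velocity=100,guard=8))
s=manip.get_state();print(s["time"],s["eef_pos"],s["contact_force"])
manip.gripper_close(70)
s=manip.get_state();print(s["time"],s["eef_pos"],s["contact_force"],s["torque"],s["width"])
f0=s["contact_force"][2]
manip.move_straight([529.2,-56.7,174],velocity=30)
s=manip.get_state();print(s["time"],s["eef_pos"],s["contact_force"],s["width"])
im2,_=snap("scene");im,_=snap("wrist","s_w.png")
cv2.imwrite("pics/s.png",np.hstack([cv2.resize(im[130:230,230:330],(400,400),interpolation=cv2.INTER_CUBIC),cv2.resize(im2[200:260,260:320],(400,400),interpolation=cv2.INTER_CUBIC)]))
Q=cv2.imread("pics/q.png");q=pickle.load(open("q.pkl","rb"))
cv2.imwrite("pics/r2.png",np.hstack([ov(Q,q,(527.2,-54.9),(529.7,-56),0,233,115,100,4),ov(Q,q,(527.2,-54.9),(529.7,-56),3,233,115,100,4)]))
E
```

```text
False
38.6583 [529.74 -56.7  154.62] [-0.05  1.05  0.49]
39.3417 [528.84 -56.2  154.05] [-2.73  0.4   3.24] [ 0.66  0.66 -0.01] 0.12115049400983506
40.1583 [529.05 -56.72 173.88] [-0.27 -0.69 -4.65] 0.1183139141641979
```

View pics/s.png

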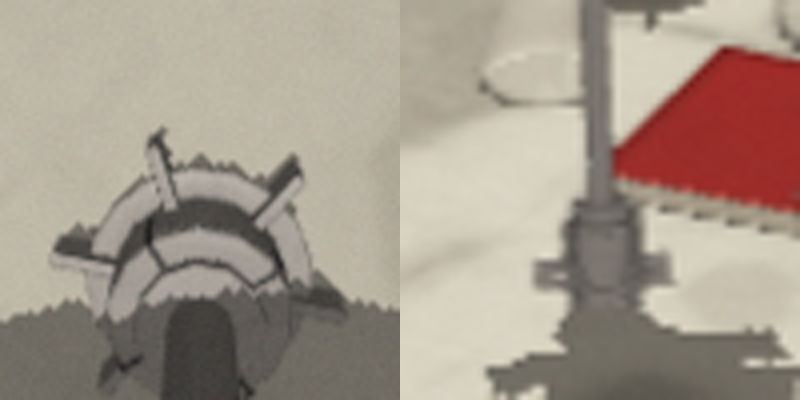

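View pics/r2.png

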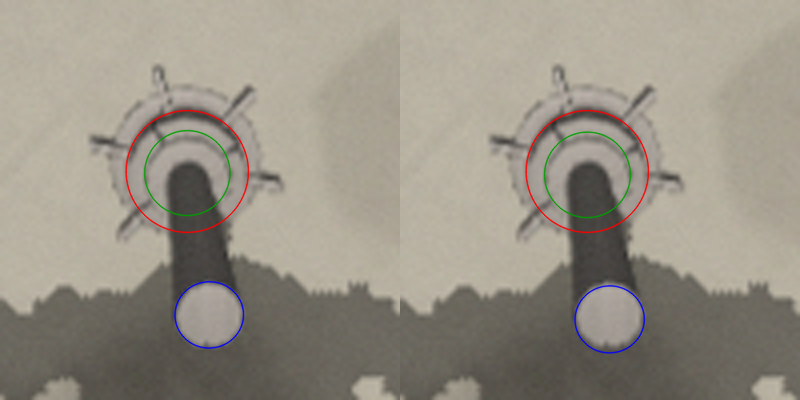

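```bash
python3 - <<'E'
from h import *
import pickle
np.set_printoptions(precision=2,suppress=True)
manip.move_straight([529.2,-56.7,300],velocity=90)
manip.move_straight([605.5,218,312],velocity=130)
manip.sleep(0.4)
s=manip.get_state();print(s["time"],s["eef_pos"],s["contact_force"],s["width"])
i=manip.camera_info("wrist");pickle.dump(i,open("u.pkl","wb"))
im,_=snap("wrist","u_w.png");im2,_=snap("scene")
cv2.imwrite("pics/u_s.png",cv2.resize(im2[100:240,160:330],(729,600),interpolation=cv2.INTER_CUBIC))
E
```

```text
44.55 [605.49 217.93 312.02] [-0.06 -0.73 -5.24] 0.12070158856357362
```

View pics/u_s.png

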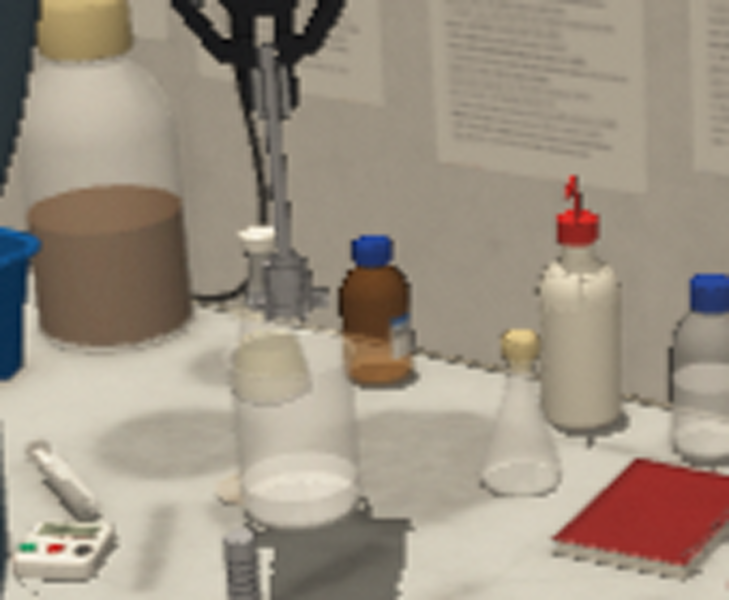

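View pics/u_w.png

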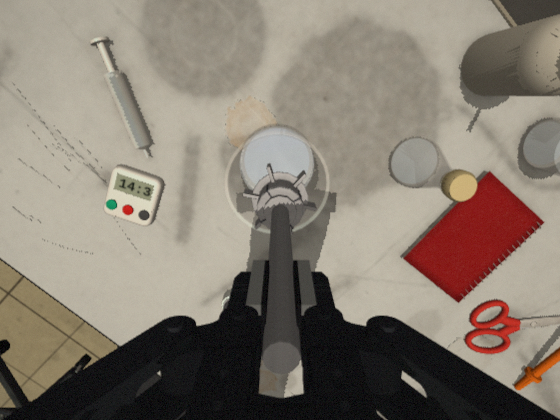

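```bash
python3 - <<'E'
from h import *
import pickle
np.set_printoptions(precision=1,suppress=True)
i=pickle.load(open("u.pkl","rb"))
f=lambda p:(p-[160,100])*4.286
for z in (352,194,160): print(z,f(proj("scene",(605.5,218,z))))
print("wrist: collar pred",proj("w",(605.5,218,200),i),"hub",proj("w",(605.5,218,194),i), "imp disc z174 center",proj("w",(605.5,218,170),i))
t=np.linspace(0,2*np.pi,60);im=cv2.imread("pics/u_w.png")
for c,z,R,col in [((605.5,218),194,17,(0,0,255)),((605.5,218),172,29,(0,200,0)),((604,218.5),125,47.5,(255,0,0)),((604,218.5),0,47.5,(255,0,0))]:
    P=np.array([proj("w",(c[0]+R*np.cos(a),c[1]+R*np.sin(a),z),i) for a in t])
    cv2.polylines(im,[np.round(P*16).astype(int).reshape(-1,1,2)],True,col,1,cv2.LINE_AA,4)
cv2.imwrite("pics/v.png",cv2.resize(im[110:270,200:360],None,fx=3.5,fy=3.5))
E
```

```text
352 [263.5  43.1]
194 [281.  260.3]
160 [284.5 304.8]
wrist: collar pred [280.6 209.5] hub [280.5 207. ] imp disc z174 center [280.2 198. ]
```

View pics/v.png

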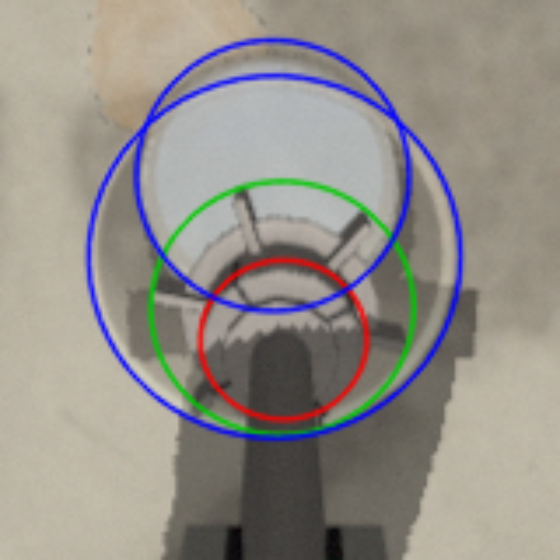

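```bash
python3 - <<'E'
from h import *
np.set_printoptions(precision=2,suppress=True)
X,Y=605.,218.2
r=manip.move_straight([X,Y,290],velocity=50,guard=5)
if not r: r=manip.move_straight([X,Y,172],velocity=70,guard=6)
s=manip.get_state();print(r,s["time"],s["eef_pos"],s["contact_force"])
if not r:
    r=manip.move_straight([X,Y,152],velocity=10,guard=3)
    s=manip.get_state();print(r,s["time"],s["eef_pos"],s["contact_force"],s["torque"],s["width"])
im,_=snap("wrist");im2,_=snap("scene")
cv2.imwrite("pics/w.png",np.hstack([cv2.resize(im[90:270,190:370],(400,400)),cv2.resize(im2[160:240,190:270],(400,400))]))
E
```

```text
False 47.075 [605.25 218.35 172.44] [-0.18  0.47 -4.39]
True 48.425 [605.04 218.1  157.35] [-0.44  0.55  7.18] [0.05 0.02 0.03] 0.12120904786580142
```

View pics/w.png

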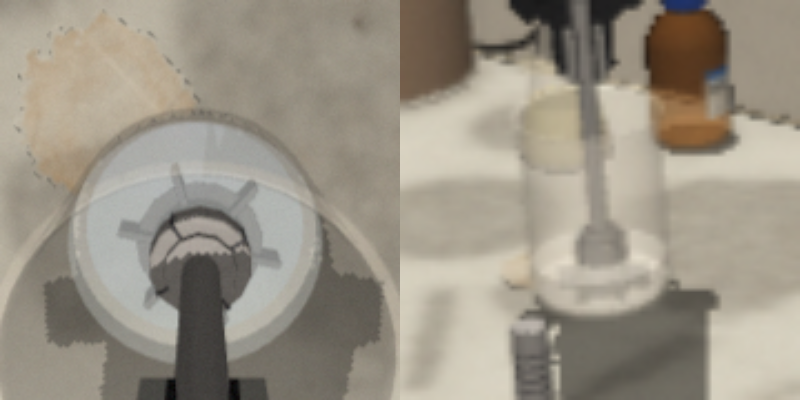

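```bash
python3 - <<'E'
from h import *
import pickle
np.set_printoptions(precision=2,suppress=True)
manip.release()
s=manip.get_state();print(s["time"],s["eef_pos"],s["contact_force"])
manip.move_straight([605,218.2,235],velocity=70)
manip.move_straight([585,190,330],velocity=150)
manip.sleep(0.3)
s=manip.get_state();print(s["time"],s["eef_pos"],s["contact_force"])
i=manip.camera_info("wrist")
im,d=snap("wrist","x_w.png");im2,_=snap("scene","x_s.png")
print(at_d("wrist",(280,150),d[150,280],i))
cv2.imwrite("pics/x_c.png",cv2.resize(im2[140:300,140:450],(800,413),interpolation=cv2.INTER_CUBIC))
pickle.dump(i,open("x.pkl","wb"))
for q in("shaft_top","collar","hub_mouth"):
    for k in manip.mark_of("wrist",q)[:1]: print(q,k["location"],k["confidence"],at_z("wrist",k["location"],{"shaft_top":197,"collar":39,"hub_mouth":39}[q],i))
E
```

```text
49.2417 [603.53 217.33 155.43] [-0.7   0.06 -0.17]
51.65 [584.8  190.13 329.29] [-0.5   1.2  -0.19]
[594.25 198.31  26.29]
shaft_top [269.9, 156.8] 0.84 [602.7  219.07 197.  ]
collar [275.2, 131.8] 0.82 [606.27 218.13  39.  ]
hub_mouth [272.6, 134.6] 0.83 [601.96 218.02  39.  ]
```

View pics/x_w.png

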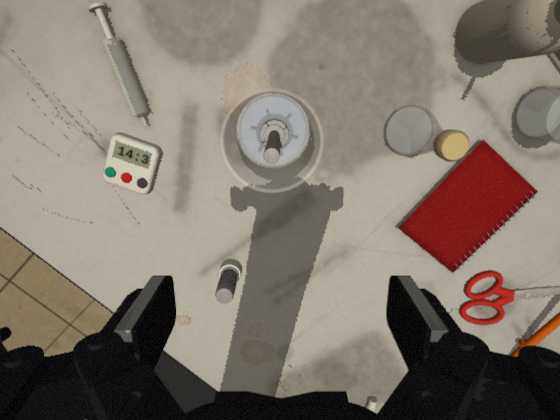

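View pics/x_c.png

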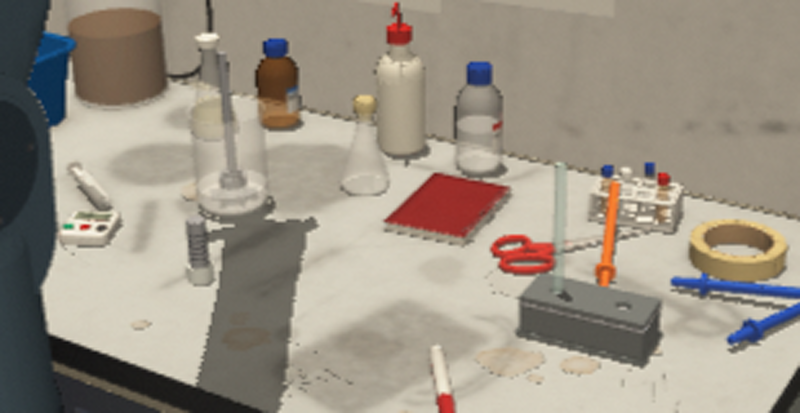

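```bash
python3 - <<'E'
from h import *
np.set_printoptions(precision=1,suppress=True)
i=manip.camera_info("wrist");im,d=snap("wrist")
for p in [(271,155),(270,154),(272,157),(271,158)]: print(at_d("wrist",p,d[p[1],p[0]],i))
cv2.imwrite("pics/y.png",cv2.resize(im[90:190,220:330],None,fx=6,fy=6,interpolation=cv2.INTER_CUBIC))
print(manip.get_state()["time"]); manip.job_done()
E
```

```text
[604.5 219.3 197.3]
[604.5 220.3 197.1]
[604.1 217.9 198.1]
[602.9 217.7 196.7]
51.95
the job is handed in; nothing more can be done
```

View pics/y.png

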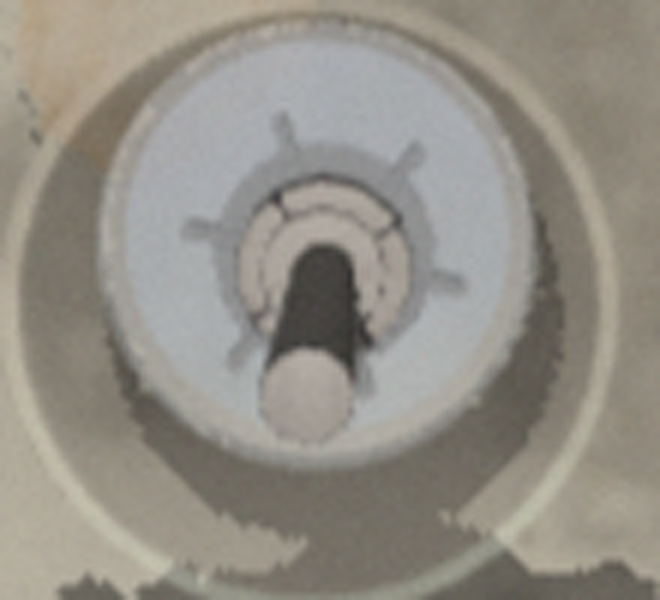

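The stirrer is made up and standing upright on the floor of the beaker, and I handed the job in at about 52 s. The blue and orange look-alikes ended up lying down, though I was not working near them.

**What I did**
- I took the grey collared shaft from the stand and set it lightly in the hub, stopping on a 4 N guard with a gap of about 5 mm, then let go.
- I drove it home with six guarded taps of the drift at 10 mm/s, each stopped at 10 to 24 N. The last three ended at the same height, within 0.04 mm.
- I stood the drift back on its spot, then lifted the stirrer by the shaft alone and lowered it the last 15 mm into the beaker at 10 mm/s.

**Last checks**
- **Seating:** the shaft top stood about 194 mm high after the taps, which is the flush height. In the beaker it reads about 197 mm, also as expected.
- **Lift:** the force rose by about 5 N, so the taper carried the impeller.
- **Other things:** the drift, glass rod, timer, marker pen and flask look unmoved in the last pictures.

**What was off**
- **Look-alikes:** the two blue and one orange look-alikes were standing in the first pictures. They were lying on the bench by about 3.7 s, after my first move. I registered no contact and never reached for them. They were still on the bench in the last pictures; I can't say whether they toppled on their own or were brushed.
- **Shaft lean:** while I pushed, the arm gave about 3 mm sideways and left the shaft leaning about 1° in the hub. It looked upright within measuring accuracy while held over the beaker and again in the last picture.
- **Collar contact:** I judged it flush from the heights and the tap stops. The pictures are too coarse to show a gap under about 1 mm.

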